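# Shut and lock the nursery cabinet with its cam lever

## Task

The sippy cup is put away, so shut the little cabinet on the nightstand and lock it against small hands: gently push the door to until it meets its rubber buffer, then push (do not grip) the steel cam lever on top of the cabinet through its quarter turn until it comes up firmly against its end stop and has drawn the door in flush. The lever and door are light fittings: follow the resistance, ease off as soon as the stop is felt, let go, and leave the other things as they are.

Things in the scene. Friction and masses are not known exactly. Their poses are not given: they have to be found in the camera images.
- cabinet: small fixed cabinet, 200 deep (x) x 260 wide (y) x 200 high mm; origin at the centre of its underside; its open front is the face at x = -100 mm of its own frame and faces the robot at yaw 0; standing place and yaw vary. White door on the front, cam lever on top near the front right corner (as the robot sees it)
- door (a joint): hinge angle of the white door, rad: 0 = flush with the cabinet front, grows as the free edge swings out to the robot; starts at 0.25 to 0.5. Panel 15 mm thick, 256 mm wide, from 4 to 198 mm above the table. Turns easily, stays where left, until it meets the buffer; knocks over 25 N harm it. A small round knob sticks out 35 mm from it, 225 mm from the hinge, 75 mm above the table
- buffer_tip (a point): tip of the 10 mm rubber spring buffer in the cabinet's front, 120 mm above the table, 253 mm from the hinge, behind the door's free edge. 1200 N/m; holds the door about 0.024 rad (6 mm) off flush when nothing presses it; pressing it flush takes about 7 N at the buffer
- keeper_pin (a point): top of the 10 mm steel pin on the door's top edge, 210 mm from the hinge, 215.5 mm above the table. The lever's crescent catches this pin only if the door is within about 0.04 rad of flush
- door_hinge (a point): point on the vertical hinge line of the door at 200 mm height, at the left end (as the robot sees it) of the cabinet's front face; the panel's back face runs through this line
- door_edge (a point): top corner of the door's front face at its free edge, 258 mm along the door from the hinge line and 15 mm in front of its back face
- cam_lever (a joint): turn of the cam lever, rad: 0 = unlocked, handle pointing straight to the cabinet's back; grows counter-clockwise from above; rigid end stop at 1.571: handle parallel to the front, pointing to the hinge side. Starts at 0 to 0.2, stays where left. Locked = less than 0.025 short of the stop. More than 22 N on it, or gripping it, bends it
- lever_pivot (a point): on the lever's vertical turning axis, on the cabinet's top (200 mm above the table), 27 mm behind its front face, 210 mm from the door hinge along the front. It turns stiffly: about 10 N at 55 mm from the axis; from about 1 rad on the crescent draws the pin and door in against the buffer, 11 to 14 N; at the stop the force climbs steeply
- lever_end (a point): end of the handle, 74 mm out from the axis, 25 mm above the cabinet's top. The handle is an upright steel fin 8 mm thick (12 mm at its last 12 mm), 16 to 34 mm above the top, from the 22 mm hub out to 74 mm; a flat crescent, 6 to 14 mm above the top, up to 54 mm from the axis, lies on the side it turns towards; the side to push is clear
- sippy_cup: steel sippy cup, 66 mm across, 107 mm high, standing inside the cabinet; origin at the centre of its underside; leave alone
- stacking_cup: orange cup, 64 mm across, 55 mm high, on the cabinet's top at the back on the hinge side; origin at the centre of its underside; leave alone
- hairbrush: wooden hairbrush, 205 mm long, 26 mm high, lying on the table to the right; leave alone
- spoon: green spoon, 150 mm long, lying on the table to the left; leave alone
- teether: wooden ring, 70 mm across, 14 mm high, on the table in front of the cabinet, left; leave alone
- lotion: white bottle, 50 mm across, 140 mm high, on the table right of the cabinet; origin at the centre of its underside; leave alone
- board_book: thick book, 150 x 150 x 20 mm, on the table to the left; leave alone

How it is judged:
By the outcome, as a careful person would: the job done as asked, in the order asked, and still so for the second after the job is handed in, with the robot touching nothing.
It also fails if it takes over 69 s, if anything falls off the work surface, if the arm or the gripper's body presses on something with over 40 N, if the wrist force passes 120 N, or if a joint passes its speed limit or range.

## Robot

A 7-joint arm with a two-finger parallel gripper is mounted at the origin on the work surface. World frame = base frame: x ahead of the robot, y to its left, z up, the work surface at z = 0. Lengths are in m, angles in rad, forces in N, time in s.
With the tool pointing down it reaches from about 0.425 to 0.95 m from the base axis. Payload 16.7 kg.
Tool frame: the origin (TCP) lies on the centre line of the jaws, within the pads' length; the fingertips stand 19 mm ahead of it and the grasp point (between the pads) is the TCP; x points along the fingers, y is the direction in which the jaws open and shut, and the axes are right-handed (so a half turn about x gives the same grasp; the last joint's range is limited). The gripper opens to 94 mm and grips with 3 to 60 N. Pads are 16 mm wide; open, the fingers measure 119 mm over their backs; the gripper's body (75 mm by 177 mm) begins 78 mm behind the grasp point.
Start: joints at [1.018, 0.426, 0.074, 1.606, -0.034, 1.111, -0.067], TCP at [0.265, -0.621, 0.224] pointing down, gripper open.
Joint ranges: [-2.85, 2.85], [-0.5, 2.14], [-1.23, 1.37], [0.21, 2.46], [-1.02, 4.16], [0.16, 2.05], [-2.73, 2.73]. Speed limits (rad/s): [1.89, 1.89, 2.39, 2.39, 3.01, 3.01, 3.01].

## Interface

Orientations are given as a unit quaternion [w, x, y, z].
In Python, from station import arm, cams gives the robot as it stands.
- The arm moves only by the shell command python3 -m crank 'ROWS'. ROWS is JSON, a list of rows, each an object of numbers: "jaw": the opening, from 0 (shut) to 1 (fully open); "tx", "ty", "tz": the shift along the tool's x, y, z in units of 250 mm (1.0 is 250 mm); "yaw": the turn about the tool's x in units of 30 degrees (1.0 is 30 degrees). In form: [{"jaw": .., "tx": .., "ty": .., "tz": .., "yaw": ..}, ...]. A call has exactly 5 rows; each row is the pose to reach, as a shift and turn from the pose commanded when the call began, along the tool's axes at that moment; what a row does not reach only later rows make up. A row lasts 1/10 s, in which the tool goes at most 50 mm and 8.59 degrees, less where a joint would pass 70% of its speed; a pose out of reach is approached as far as the arm can. A call with a number of a shift or a turn outside -1 to 1 is refused whole. A call with a gripper value outside its range is refused whole. The fingers move at their own pace and stop on an object; the grip force is fixed at half the most. Time passes only in rows, so rows that repeat a pose let the fingers close, or fill a call up. It gives the time, the measured TCP pose, the force and the opening at its end, in the units of the state.
- arm.observe(): the state, without advancing time (a new reading comes with each control period).
- cams.camera(name): name is "side" or "top" or "wrist"; returns (picture, depth): 400x640x3 uint8, blue, green, red; 400x640 float32, m along the optical axis (not along the pixel's ray), 0 where there is no reading.
- cams.camera_model(name): a dict with "vfov" (degrees; the focal length in pixels is half the picture's height over the tangent of half this angle, whatever the lens; pixels are square), "cx", "cy" (the principal point, pixels), "pose" (4x4, takes a point from camera to world coordinates); the wrist camera has in their place "tool_from_camera" (4x4, takes a point from camera to tool coordinates, whose origin is the TCP and whose axes are the tool frame's). Camera axes: x right, y up, looking along -z (the intrinsics and any distortion apply to the point x, -y, -z); pixel columns grow to the right and rows downward; lengths in m; the calibration is good to about 2 mm. A picture is of the moment at which its call begins: read the wrist's pose just before it. camera_model takes no time and is no camera call.
- arm.job_done(): hands the job in, once; it reports no verdict.
The state is a dict: "clock": time; "joint_positions": joint angles; "qd": joint speeds; "effort": joint torques, N m; "ee_pos": TCP position; "tcp_rot": TCP orientation; "force": force on the tool from outside, world axes, zero at the start; "ft_torque": the same for the moment, N m; "grip_width": finger opening in m.
Only numpy, scipy, OpenCV 4.12 (cv2) and the standard library are available. Lean on these libraries where they do the work, as an engineer would, in place of code of your own. Each camera call takes 0.05 s, during which the arm holds its last target.

## Working session

There is one attempt and no reset: what is moved stays moved. The work goes in short steps, Python scripts to look and compute and a shell command to move; the robot and the scene stay as the last step left them, time stands still between calls to the robot, and variables do not carry over. Pictures are saved under pics/ and viewed, and the job is handed in when it is done.

```bash
ls; mkdir -p pics; python3 - <<'E'
from station import arm,cams
import cv2,numpy as np
print(arm.observe())
for n in ("side","top","wrist"):
    p,d=cams.camera(n); cv2.imwrite(f"pics/{n}0.png",p); np.save(f"pics/{n}0.npy",d)
    print(n,cams.camera_model(n))
E
```

```text
pics
{'clock': 0.0, 'joint_positions': array([ 1.01850858,  0.42671264,  0.073853  ,  1.60662379, -0.03412424,
        1.11082438, -0.06711954]), 'qd': array([-3.65438389e-04, -1.10009779e-04, -8.32242074e-04,  9.71143687e-05,
        8.47253438e-04,  3.44771559e-04, -9.58043154e-04]), 'effort': array([-1.85650031e-03, -9.35805273e+01,  3.66652742e+00, -4.54186463e+01,
       -4.87816392e-02,  2.02057039e-02,  1.47728520e-04]), 'ee_pos': array([ 0.26439652, -0.62059165,  0.22378118]), 'tcp_rot': array([-0.14097657, -0.69270142, -0.14187128,  0.69293787]), 'force': array([-1.33532061, -0.11785255,  0.08267925]), 'ft_torque': array([-0.01814751,  0.00575888, -0.00271944]), 'grip_width': 0.09413964825583215}
side {'vfov': 42.994660464128835, 'cx': 324.25757377548626, 'cy': 205.48150127913348, 'pose': array([[-0.68410134,  0.41183919, -0.60199156, -0.3158922 ],
       [-0.72930611, -0.37393663,  0.57296072,  0.86445003],
       [ 0.01086098,  0.83099932,  0.55616739,  0.96319792],
       [ 0.        ,  0.        ,  0.        ,  1.        ]])}
top {'vfov': 49.9562902488601, 'cx': 317.87428074768894, 'cy': 201.97713309703272, 'pose': array([[-0.01535804,  0.99466307, -0.10202703,  0.4462379 ],
       [-0.9998256 , -0.0141927 ,  0.01213801, -0.00153264],
       [ 0.01062519,  0.10219565,  0.99470757,  1.20387393],
       [ 0.        ,  0.        ,  0.        ,  1.        ]])}
wrist {'vfov': 69.0554258492845, 'cx': 320.84185622708884, 'cy': 199.26639012391425, 'tool_from_camera': array([[ 1.09478119e-03,  2.88014770e-01, -9.57625341e-01,
        -1.61083043e-01],
       [ 9.99999394e-01, -2.02608609e-04,  1.08228783e-03,
        -1.22543627e-03],
       [ 1.17691742e-04, -9.57625945e-01, -2.88014817e-01,
        -8.48085073e-02],
       [ 0.00000000e+00,  0.00000000e+00,  0.00000000e+00,
         1.00000000e+00]])}
```

View pics/side0.png

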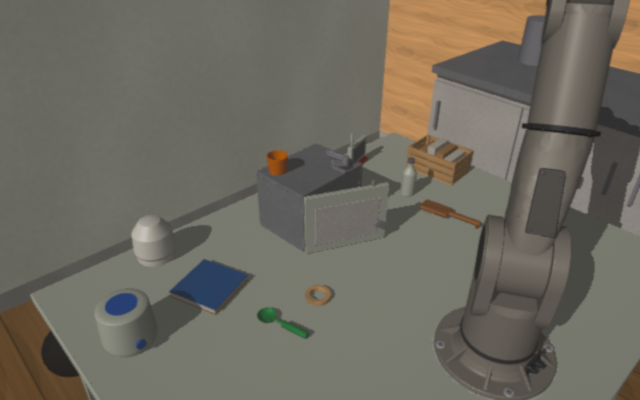

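View pics/top0.png

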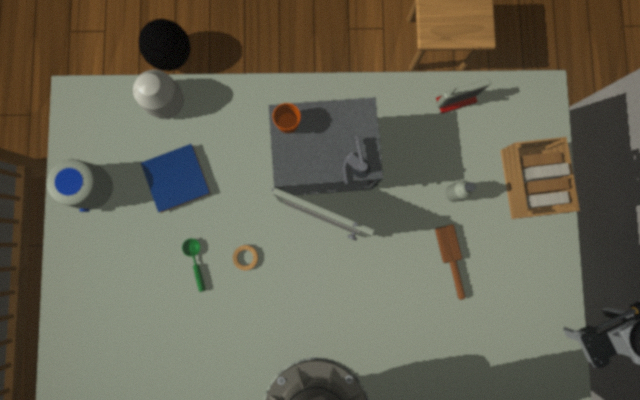

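View pics/wrist0.png

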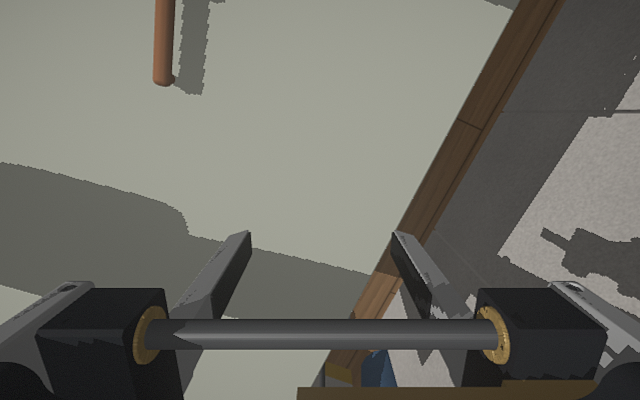

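The pictures show the cabinet near top pixel (325,145), with the door ajar from about (276,192) to (372,233). The lever is near (358,160). I'll enlarge these.

```bash
python3 - <<'E'
import cv2
p=cv2.imread("pics/top0.png")[85:250,255:395]; cv2.imwrite("pics/topc.png",cv2.resize(p,None,fx=3.6,fy=3.6,interpolation=cv2.INTER_CUBIC)) 
p=cv2.imread("pics/side0.png")[130:260,245:405]; cv2.imwrite("pics/sidec.png",cv2.resize(p,None,fx=4.5,fy=4.5,interpolation=cv2.INTER_CUBIC))
E
```

```text
(no output)
```

View pics/topc.png

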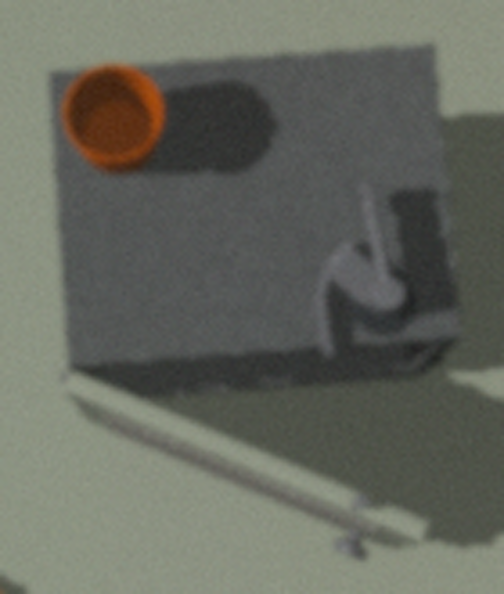

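View pics/sidec.png

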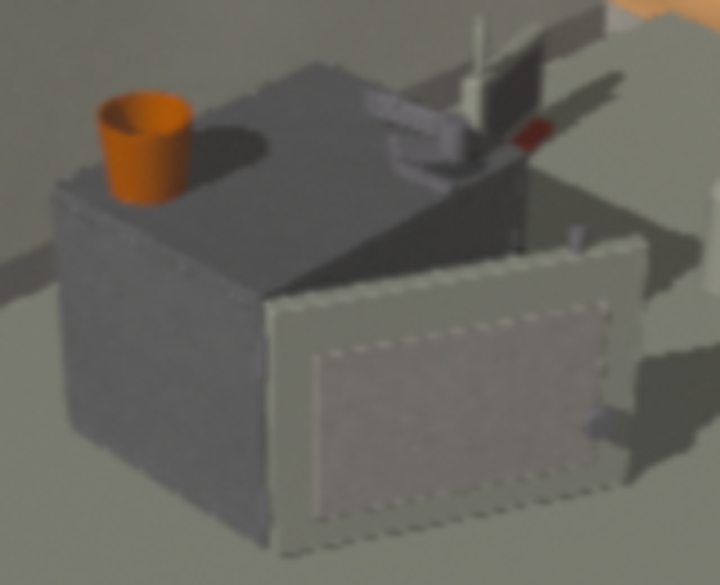

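```bash
cat > h.py <<'E'
import numpy as np
from station import arm,cams
def ray(n,u,v,H=400):
    m=cams.camera_model(n); f=H/2/np.tan(np.radians(m['vfov'])/2)
    d=np.array([(u-m['cx'])/f,-(v-m['cy'])/f,-1.]); P=m['pose']
    return P[:3,3],P[:3,:3]@d
def onz(n,u,v,z):
    o,d=ray(n,u,v); return o+d*(z-o[2])/d[2]
def bydepth(n,u,v,D): 
    o,d=ray(n,u,v); return o+d*D
E
python3 - <<'E'
from h import *
D=np.load('pics/top0.npy')
def c(x,y): return 255+x/3.6-.36,85+y/3.6-.36
pts={'BL':(50,73),'BR':(435,45),'FL':(70,368),'FR':(460,340),'hinge':(70,376),'edge':(428,530),'pin':(360,500),'hub':(388,292),'lend':(367,188)}
zz={'hub':.234,'lend':.234,'pin':.2155,'edge':.198}
for k,(x,y) in pts.items():
    u,v=c(x,y); print(k,np.round((u,v),1),onz('top',u,v,zz.get(k,.2)).round(4), bydepth('top',u,v,D[int(round(v)),int(round(u))]).round(3))
Ds=np.load('pics/side0.npy')
def cs(x,y): return 245+x/4.5-.39,130+y/4.5-.39
for k,(x,y),z in [('FL',(262,297),.2),('BL',(55,190),.2),('BR',(318,65),.2),('edge',(645,240),.198),('doorFL',(275,303),.198),('pin',(577,230),.2155),('lend',(372,95),.234),('cupbase',(145,203),.2)]:
    u,v=cs(x,y); print('s',k,np.round((u,v),1),onz('side',u,v,z).round(4), bydepth('side',u,v,Ds[int(round(v)),int(round(u))]).round(3))
E
```

```text
BL [268.5 104.9] [0.7854 0.1012 0.2   ] [0.788 0.102 0.194]
BR [375.5  97.1] [ 0.8017 -0.1568  0.2   ] [ 0.874 -0.188 -0.004]
FL [274.1 186.9] [0.5865 0.0889 0.2   ] [0.587 0.089 0.197]
FR [382.4 179.1] [ 0.6015 -0.1674  0.2   ] [ 0.633 -0.201 -0.002]
hinge [274.1 189.1] [0.5812 0.0889 0.2   ] [0.581 0.089 0.198]
edge [373.5 231.9] [ 0.4772 -0.1431  0.198 ] [ 0.483 -0.171  0.001]
pin [354.6 223.5] [ 0.4965 -0.0976  0.2155] [ 0.496 -0.097  0.217]
hub [362.4 165.8] [ 0.6278 -0.1168  0.234 ] [ 0.628 -0.117  0.235]
lend [356.6 136.9] [ 0.6956 -0.1051  0.234 ] [ 0.696 -0.105  0.233]
s FL [302.8 195.6] [0.5862 0.0886 0.2   ] [0.584 0.09  0.202]
s BL [256.8 171.8] [0.7777 0.1037 0.2   ] [0.782 0.101 0.197]
s BR [315.3 144.1] [ 0.7957 -0.149   0.2   ] [ 0.799 -0.152  0.198]
s edge [387.9 182.9] [ 0.4738 -0.1417  0.198 ] [ 0.473 -0.14   0.199]
s doorFL [305.7 196.9] [0.5781 0.0851 0.198 ] [0.577 0.086 0.199]
s pin [372.8 180.7] [ 0.4929 -0.0959  0.2155] [ 0.492 -0.094  0.217]
s lend [327.3 150.7] [ 0.6882 -0.101   0.234 ] [ 0.691 -0.104  0.232]
s cupbase [276.8 174.7] [0.7244 0.0701 0.2   ] [0.719 0.074 0.204]
```

```bash
cat >> h.py <<'E'
from scipy.spatial.transform import Rotation as Rn
def toolR(s=None):
    s=s or arm.observe(); q=s['tcp_rot']; return Rn.from_quat([q[1],q[2],q[3],q[0]]).as_matrix()
def go(target,s=None):
    s=s or arm.observe(); d=toolR(s).T@(np.array(target)-s['ee_pos']); print('units tx,ty,tz',(d/.25).round(3))
yaw=.06
hinge=np.array([.5862,.0900]); ex=np.array([np.cos(yaw),np.sin(yaw)]); ey=np.array([-np.sin(yaw),np.cos(yaw)])
piv=hinge+.027*ex-.21*ey
E
python3 - <<'E'
from h import *
print(toolR().round(3),piv)
# refine cabinet top plane from side+top depth
for n in('top','side'):
    D=np.load(f'pics/{n}0.npy');P=[]
    import cv2
    m=cams.camera_model(n);f=200/np.tan(np.radians(m['vfov'])/2)
    v,u=np.mgrid[:400,:640]; d=np.stack([(u-m['cx'])/f,-(v-m['cy'])/f,-np.ones_like(D)],-1)*D[...,None]
    W=d@m['pose'][:3,:3].T+m['pose'][:3,3]
    k=(D>0)&(abs(W[...,2]-.2)<.006)&(W[...,0]>.45)&(W[...,0]<.85)&(abs(W[...,1])<.25)
    lab=cv2.connectedComponents(k.astype(np.uint8))[1]; b=np.argmax(np.bincount(lab[lab>0]))
    pts=W[lab==b]; print(n,len(pts),pts[:,2].mean(),cv2.minAreaRect(pts[:,:2].astype(np.float32)))
    k=(D>0)&(abs(W[...,2]-.1)<.09)&(W[...,0]>.4)&(W[...,0]<.59)&(W[...,1]>-.17)&(W[...,1]<.087)
    q=W[k][:,:2]; 
    if n=='side' and len(q)>50:
        c,mm=np.median(q,0),np.polyfit(q[:,1],q[:,0],1); print('door x=a*y+b',mm,'res',np.std(q[:,0]-np.polyval(mm,q[:,1])))
    # lever handle
    k=(D>0)&(abs(W[...,2]-.231)<.006)&(W[...,0]>.59)&(W[...,0]<.72)&(abs(W[...,1]+.11)<.05)
    q=W[k]; print('lever',len(q),q.min(0).round(3),q.max(0).round(3))
    k&=W[...,0]>.645
    q=W[k]; 
    if len(q)>6: print('lev dir',np.polyfit(q[:,0],q[:,1],1),q[:,0].max(), q[:,2].max())
E
```

```text
[[-0.     0.392 -0.92 ]
 [ 0.001 -0.92  -0.392]
 [-1.    -0.001  0.   ]] [ 0.62574386 -0.11800309]
top 8483 0.19953787031214149 ((0.633400559425354, -0.03470484912395477), (0.33075597882270813, 0.262910932302475), 2.5013234615325928)
lever 173 [ 0.618 -0.126  0.225] [ 0.7   -0.099  0.237]
lev dir [ 0.17107263 -0.2237368 ] 0.700094328054859 0.2362089681513001
side 2791 0.20032817467396158 ((0.6306183338165283, -0.035322561860084534), (0.33535081148147583, 0.26720309257507324), 3.011657238006592)
door x=a*y+b [0.44890019 0.52763967] res 0.0040339963400082
lever 102 [ 0.612 -0.13   0.225] [ 0.695 -0.099  0.237]
lev dir [ 0.19897622 -0.2404384 ] 0.6950580312315633 0.2369879399211221
```

```bash
python3 - <<'E'
from h import *
go([.43,-.135,.175])
E
```

```text
units tx,ty,tz [ 0.197 -1.528 -1.371]
```

```bash
python3 -m crank '[{"jaw":0,"tx":0.02,"ty":-0.14,"tz":-0.13,"yaw":0},{"jaw":0,"tx":0.04,"ty":-0.29,"tz":-0.26,"yaw":0},{"jaw":0,"tx":0.06,"ty":-0.43,"tz":-0.39,"yaw":0},{"jaw":0,"tx":0.08,"ty":-0.58,"tz":-0.52,"yaw":0},{"jaw":0,"tx":0.1,"ty":-0.72,"tz":-0.65,"yaw":0}]'; python3 - <<'E'
from h import *
go([.43,-.135,.175])
E
```

```text
clock: 0.65
ee_pos: [0.3436, -0.3896, 0.1992]
tcp_rot: [-0.141, -0.693, -0.141, 0.693]
force: [1.9, 0.2, -0.7]
grip_width: 0.0576
units tx,ty,tz [ 0.097 -0.801 -0.717]
```

```bash
python3 -m crank '[{"jaw":0,"tx":0.02,"ty":-0.15,"tz":-0.13,"yaw":0.25},{"jaw":0,"tx":0.04,"ty":-0.29,"tz":-0.26,"yaw":0.5},{"jaw":0,"tx":0.06,"ty":-0.42,"tz":-0.38,"yaw":0.75},{"jaw":0,"tx":0.08,"ty":-0.55,"tz":-0.5,"yaw":0.83},{"jaw":0,"tx":0.1,"ty":-0.65,"tz":-0.6,"yaw":0.83}]'; python3 - <<'E'
from h import *
go([.43,-.135,.175]); print(toolR().round(2))
import cv2
p,d=cams.camera('top'); cv2.imwrite('pics/t1.png',p)
E
```

```text
clock: 1.15
ee_pos: [0.4181, -0.181, 0.1744]
tcp_rot: [-0.012, 0.707, -0.012, -0.707]
force: [0.7, 0.7, -0.8]
grip_width: 0.0172
units tx,ty,tz [-0.002 -0.185 -0.041]
[[ 0.   -0.03 -1.  ]
 [ 0.   -1.    0.03]
 [-1.   -0.   -0.  ]]
```

View pics/t1.png

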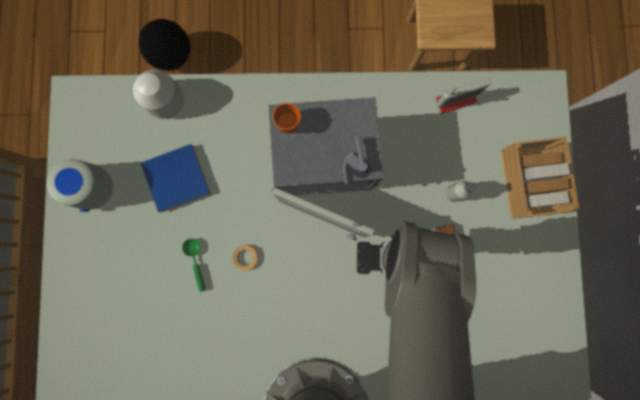

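The arm is clear of the door, with the gripper at (370,257). Next I'll line up in front of the free edge.

```bash
python3 -m crank '[{"jaw":0,"tx":0,"ty":-0.08,"tz":-0.03,"yaw":0},{"jaw":0,"tx":0,"ty":-0.16,"tz":-0.05,"yaw":0},{"jaw":0,"tx":0,"ty":-0.23,"tz":-0.06,"yaw":0},{"jaw":0,"tx":0,"ty":-0.23,"tz":-0.06,"yaw":0},{"jaw":0,"tx":0,"ty":-0.23,"tz":-0.06,"yaw":0}]'; python3 - <<'E'
from h import *
import cv2
p,d=cams.camera('wrist'); cv2.imwrite('pics/w1.png',p)
print(arm.observe()['force'])
E
```

```text
clock: 1.7
ee_pos: [0.4345, -0.1266, 0.1744]
tcp_rot: [0.011, -0.707, 0.011, 0.707]
force: [0.2, -0.6, 0.3]
grip_width: 0.0007
[-0.26748424  0.40500382 -0.11640793]
```

View pics/w1.png

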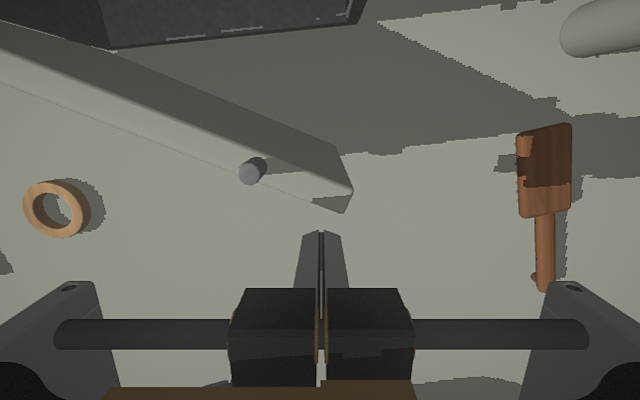

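```bash
python3 -m crank '[{"jaw":0,"tx":0,"ty":-0.02,"tz":-0.016,"yaw":0},{"jaw":0,"tx":0,"ty":-0.04,"tz":-0.032,"yaw":0},{"jaw":0,"tx":0,"ty":-0.04,"tz":-0.048,"yaw":0},{"jaw":0,"tx":0,"ty":-0.04,"tz":-0.064,"yaw":0},{"jaw":0,"tx":0,"ty":-0.04,"tz":-0.08,"yaw":0}]'
python3 -m crank '[{"jaw":0,"tx":0,"ty":0,"tz":-0.016,"yaw":0},{"jaw":0,"tx":0,"ty":0,"tz":-0.032,"yaw":0},{"jaw":0,"tx":0,"ty":0,"tz":-0.048,"yaw":0},{"jaw":0,"tx":0,"ty":0,"tz":-0.064,"yaw":0},{"jaw":0,"tx":0,"ty":0,"tz":-0.08,"yaw":0}]'
```

```text
clock: 2.25
ee_pos: [0.4553, -0.1172, 0.1745]
tcp_rot: [0.011, -0.707, 0.011, 0.707]
force: [-0.2, 0.0, -0.8]
grip_width: 0.0006
clock: 2.75
ee_pos: [0.4753, -0.1177, 0.1745]
tcp_rot: [-0.011, 0.707, -0.011, -0.707]
force: [-0.8, 0.2, 0.2]
grip_width: 0.0005
```

```bash
python3 -m crank '[{"jaw":0,"tx":0,"ty":0.004,"tz":-0.016,"yaw":0},{"jaw":0,"tx":0,"ty":0.008,"tz":-0.032,"yaw":0},{"jaw":0,"tx":0,"ty":0.012,"tz":-0.048,"yaw":0},{"jaw":0,"tx":0,"ty":0.016,"tz":-0.064,"yaw":0},{"jaw":0,"tx":0,"ty":0.02,"tz":-0.08,"yaw":0}]'
```

```text
clock: 3.25
ee_pos: [0.4951, -0.1234, 0.1745]
tcp_rot: [-0.011, 0.707, -0.011, -0.707]
force: [-0.6, -0.1, 0.6]
grip_width: 0.0009
```

```bash
python3 - <<'E'
from h import *
import cv2
p,d=cams.camera('wrist'); cv2.imwrite('pics/w2.png',p)
E
```

```text
(no output)
```

View pics/w2.png

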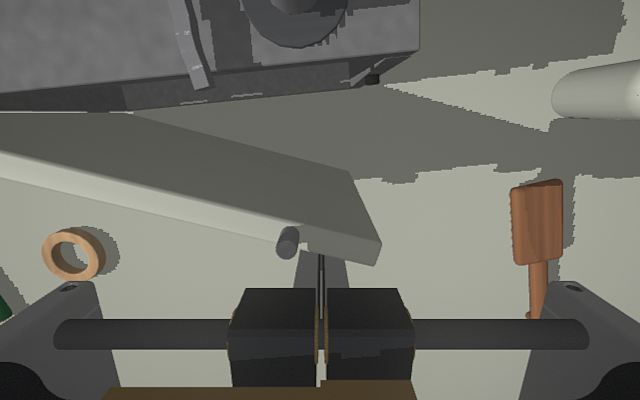

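The fingers are in front of the panel near its free edge, (322,255), and the door is swinging in. I'll keep pushing.

```bash
python3 -m crank '[{"jaw":0,"tx":0,"ty":0.004,"tz":-0.016,"yaw":0},{"jaw":0,"tx":0,"ty":0.008,"tz":-0.032,"yaw":0},{"jaw":0,"tx":0,"ty":0.012,"tz":-0.048,"yaw":0},{"jaw":0,"tx":0,"ty":0.016,"tz":-0.064,"yaw":0},{"jaw":0,"tx":0,"ty":0.02,"tz":-0.08,"yaw":0}]'
python3 -m crank '[{"jaw":0,"tx":0,"ty":0.004,"tz":-0.016,"yaw":0},{"jaw":0,"tx":0,"ty":0.008,"tz":-0.032,"yaw":0},{"jaw":0,"tx":0,"ty":0.012,"tz":-0.048,"yaw":0},{"jaw":0,"tx":0,"ty":0.016,"tz":-0.064,"yaw":0},{"jaw":0,"tx":0,"ty":0.02,"tz":-0.08,"yaw":0}]'
python3 -m crank '[{"jaw":0,"tx":0,"ty":0.004,"tz":-0.012,"yaw":0},{"jaw":0,"tx":0,"ty":0.008,"tz":-0.024,"yaw":0},{"jaw":0,"tx":0,"ty":0.01,"tz":-0.036,"yaw":0},{"jaw":0,"tx":0,"ty":0.01,"tz":-0.048,"yaw":0},{"jaw":0,"tx":0,"ty":0.01,"tz":-0.06,"yaw":0}]'
python3 - <<'E'
from h import *
import cv2
p,d=cams.camera('wrist'); cv2.imwrite('pics/w3.png',p)
E
```

```text
clock: 3.8
ee_pos: [0.515, -0.129, 0.1745]
tcp_rot: [-0.011, 0.707, -0.011, -0.707]
force: [-0.8, 0.1, 0.2]
grip_width: 0.0002
clock: 4.3
ee_pos: [0.5348, -0.1347, 0.1745]
tcp_rot: [0.011, -0.707, 0.011, 0.707]
force: [-1.1, 0.4, 0.7]
grip_width: 0.0002
clock: 4.8
ee_pos: [0.5495, -0.1376, 0.1745]
tcp_rot: [0.011, -0.707, 0.011, 0.707]
force: [0.8, -0.0, 1.0]
grip_width: 0.0004
```

View pics/w3.png

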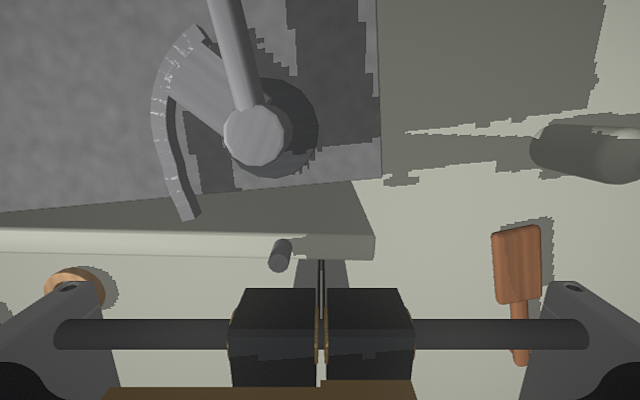

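The gap is nearly closed. I'll creep toward the buffer, expected at a TCP x of about 0.57.

```bash
python3 -m crank '[{"jaw":0,"tx":0,"ty":0,"tz":-0.008,"yaw":0},{"jaw":0,"tx":0,"ty":0,"tz":-0.016,"yaw":0},{"jaw":0,"tx":0,"ty":0,"tz":-0.024,"yaw":0},{"jaw":0,"tx":0,"ty":0,"tz":-0.032,"yaw":0},{"jaw":0,"tx":0,"ty":0,"tz":-0.04,"yaw":0}]'
python3 -m crank '[{"jaw":0,"tx":0,"ty":0,"tz":-0.004,"yaw":0},{"jaw":0,"tx":0,"ty":0,"tz":-0.008,"yaw":0},{"jaw":0,"tx":0,"ty":0,"tz":-0.012,"yaw":0},{"jaw":0,"tx":0,"ty":0,"tz":-0.016,"yaw":0},{"jaw":0,"tx":0,"ty":0,"tz":-0.02,"yaw":0}]'
```

```text
clock: 5.35
ee_pos: [0.5595, -0.1379, 0.1745]
tcp_rot: [-0.011, 0.707, -0.011, -0.707]
force: [-0.5, -0.0, 0.2]
grip_width: 0.0003
clock: 5.85
ee_pos: [0.5644, -0.138, 0.1745]
tcp_rot: [0.011, -0.707, 0.011, 0.707]
force: [-0.3, -0.5, -0.3]
grip_width: 0.0005
```

```bash
python3 -m crank '[{"jaw":0,"tx":0,"ty":0,"tz":-0.004,"yaw":0},{"jaw":0,"tx":0,"ty":0,"tz":-0.008,"yaw":0},{"jaw":0,"tx":0,"ty":0,"tz":-0.012,"yaw":0},{"jaw":0,"tx":0,"ty":0,"tz":-0.012,"yaw":0},{"jaw":0,"tx":0,"ty":0,"tz":-0.012,"yaw":0}]'
```

```text
clock: 6.35
ee_pos: [0.5674, -0.1381, 0.1745]
tcp_rot: [-0.011, 0.707, -0.011, -0.707]
force: [-0.6, 0.6, -0.3]
grip_width: 0.0
```

```bash
python3 -m crank '[{"jaw":0,"tx":0,"ty":0,"tz":-0.004,"yaw":0},{"jaw":0,"tx":0,"ty":0,"tz":-0.008,"yaw":0},{"jaw":0,"tx":0,"ty":0,"tz":-0.008,"yaw":0},{"jaw":0,"tx":0,"ty":0,"tz":-0.008,"yaw":0},{"jaw":0,"tx":0,"ty":0,"tz":-0.008,"yaw":0}]'
```

```text
clock: 6.85
ee_pos: [0.5693, -0.1382, 0.1745]
tcp_rot: [-0.011, 0.707, -0.011, -0.707]
force: [-1.4, -0.4, 0.4]
grip_width: 0.0005
```

```bash
python3 -m crank '[{"jaw":0,"tx":0,"ty":0,"tz":-0.004,"yaw":0},{"jaw":0,"tx":0,"ty":0,"tz":-0.008,"yaw":0},{"jaw":0,"tx":0,"ty":0,"tz":-0.008,"yaw":0},{"jaw":0,"tx":0,"ty":0,"tz":-0.008,"yaw":0},{"jaw":0,"tx":0,"ty":0,"tz":-0.008,"yaw":0}]'
```

```text
clock: 7.35
ee_pos: [0.5713, -0.1383, 0.1745]
tcp_rot: [0.011, -0.707, 0.011, 0.707]
force: [-1.2, -0.5, 1.0]
grip_width: 0.0003
```

```bash
python3 - <<'E'
from h import *
import cv2
F=[]
for i in range(4):
    s=arm.observe();F.append(s['force'])
    p,d=cams.camera('wrist')
cv2.imwrite('pics/w4.png',p); print(np.mean(F,0))
E
```

```text
[-1.4144363   0.41857941  0.70150401]
```

View pics/w4.png

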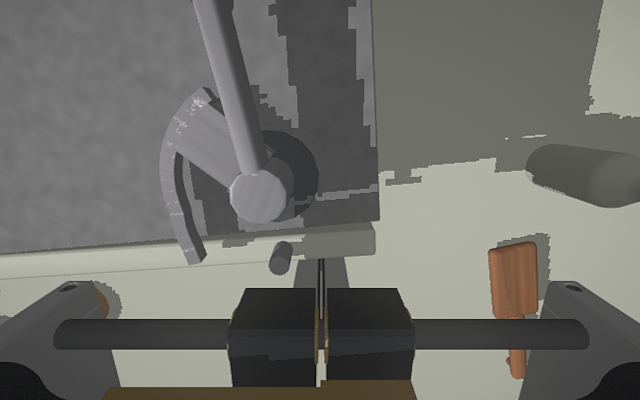

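The gap is almost gone. I'll keep feeling for the buffer in 2 mm steps.

```bash
python3 -m crank '[{"jaw":0,"tx":0,"ty":0,"tz":-0.004,"yaw":0},{"jaw":0,"tx":0,"ty":0,"tz":-0.006,"yaw":0},{"jaw":0,"tx":0,"ty":0,"tz":-0.006,"yaw":0},{"jaw":0,"tx":0,"ty":0,"tz":-0.006,"yaw":0},{"jaw":0,"tx":0,"ty":0,"tz":-0.006,"yaw":0}]'
```

```text
clock: 8.05
ee_pos: [0.5727, -0.1383, 0.1745]
tcp_rot: [0.011, -0.707, 0.011, 0.707]
force: [-3.3, -0.5, 1.0]
grip_width: 0.0006
```

```bash
python3 -m crank '[{"jaw":0,"tx":0,"ty":0,"tz":-0.004,"yaw":0},{"jaw":0,"tx":0,"ty":0,"tz":-0.006,"yaw":0},{"jaw":0,"tx":0,"ty":0,"tz":-0.006,"yaw":0},{"jaw":0,"tx":0,"ty":0,"tz":-0.006,"yaw":0},{"jaw":0,"tx":0,"ty":0,"tz":-0.006,"yaw":0}]'
```

```text
clock: 8.55
ee_pos: [0.5741, -0.1383, 0.1744]
tcp_rot: [0.011, -0.707, 0.011, 0.707]
force: [-4.3, -0.2, 3.2]
grip_width: 0.0004
```

The buffer is felt at about 4 N. I'll back off and rise.

```bash
python3 -m crank '[{"jaw":0,"tx":0,"ty":0,"tz":0.02,"yaw":0},{"jaw":0,"tx":0,"ty":0,"tz":0.05,"yaw":0},{"jaw":0,"tx":0,"ty":0,"tz":0.12,"yaw":0},{"jaw":0,"tx":-0.1,"ty":0,"tz":0.16,"yaw":0},{"jaw":0,"tx":-0.25,"ty":0,"tz":0.16,"yaw":0}]'
python3 -m crank '[{"jaw":0,"tx":-0.1,"ty":0,"tz":0,"yaw":0.25},{"jaw":0,"tx":-0.2,"ty":0.02,"tz":0,"yaw":0.5},{"jaw":0,"tx":-0.2,"ty":0.04,"tz":0,"yaw":0.75},{"jaw":0,"tx":-0.2,"ty":0.06,"tz":0,"yaw":1.0},{"jaw":0,"tx":-0.2,"ty":0.06,"tz":0,"yaw":1.0}]'
python3 - <<'E'
from h import *
import cv2
p,d=cams.camera('top'); cv2.imwrite('pics/t2.png',p); np.save('pics/t2.npy',d)
cv2.imwrite('pics/t2c.png',cv2.resize(p[85:285,255:455],None,fx=3,fy=3,interpolation=cv2.INTER_CUBIC))
print(arm.observe())
E
```

```text
clock: 9.05
ee_pos: [0.5319, -0.137, 0.2362]
tcp_rot: [0.012, -0.706, 0.011, 0.708]
force: [1.2, 0.7, 0.7]
grip_width: 0.0005
clock: 9.55
ee_pos: [0.5336, -0.1526, 0.2872]
tcp_rot: [-0.195, 0.68, -0.195, -0.679]
force: [0.2, 0.5, -0.4]
grip_width: 0.0004
{'clock': 9.6, 'joint_positions': array([ 0.2733125 ,  0.18319932, -0.12822289,  1.79516204,  0.02535431,
        1.16428957, -1.98669007]), 'qd': array([ 0.00076765,  0.0037755 , -0.01602244, -0.0012596 , -0.00026328,
        0.00474161,  0.04892707]), 'effort': array([  0.44376628, -68.74597549,   0.78259377, -46.97259665,
         0.07839537,  -0.08779382,  -1.9154229 ]), 'ee_pos': array([ 0.53367873, -0.15210521,  0.28706338]), 'tcp_rot': array([-0.19309189,  0.68042486, -0.1930369 , -0.68005462]), 'force': array([ 0.43739574, -0.26291711, -0.27775796]), 'ft_torque': array([ 0.06534892,  0.01888074, -0.00354556]), 'grip_width': 0.0005218150720676608}
```

View pics/t2c.png

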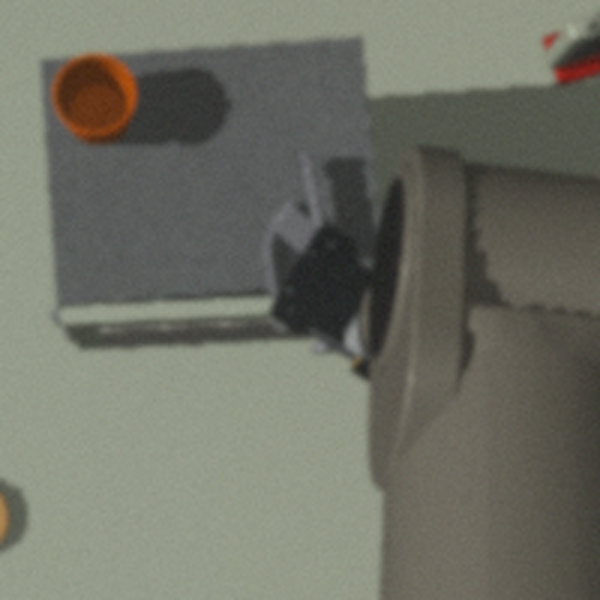

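Joint 7 is close to its limit this way round, so I'll use the half-turn equivalent and yaw the other way.

```bash
python3 -m crank '[{"jaw":0,"tx":0,"ty":0,"tz":0,"yaw":-0.25},{"jaw":0,"tx":0,"ty":0,"tz":0,"yaw":-0.5},{"jaw":0,"tx":0,"ty":0,"tz":0,"yaw":-0.75},{"jaw":0,"tx":0,"ty":0,"tz":0,"yaw":-1},{"jaw":0,"tx":0,"ty":0,"tz":0,"yaw":-1}]'
python3 -m crank '[{"jaw":0,"tx":0,"ty":0,"tz":0,"yaw":-0.25},{"jaw":0,"tx":0,"ty":0,"tz":0,"yaw":-0.5},{"jaw":0,"tx":0,"ty":0,"tz":0,"yaw":-0.75},{"jaw":0,"tx":0,"ty":0,"tz":0,"yaw":-1},{"jaw":0,"tx":0,"ty":0,"tz":0,"yaw":-1}]'
python3 -m crank '[{"jaw":0,"tx":0,"ty":0,"tz":0,"yaw":-0.25},{"jaw":0,"tx":0,"ty":0,"tz":0,"yaw":-0.5},{"jaw":0,"tx":0,"ty":0,"tz":0,"yaw":-0.75},{"jaw":0,"tx":0,"ty":0,"tz":0,"yaw":-1},{"jaw":0,"tx":0,"ty":0,"tz":0,"yaw":-1}]'
python3 -m crank '[{"jaw":0,"tx":0,"ty":0,"tz":0,"yaw":-0.25},{"jaw":0,"tx":0,"ty":0,"tz":0,"yaw":-0.5},{"jaw":0,"tx":0,"ty":0,"tz":0,"yaw":-0.75},{"jaw":0,"tx":0,"ty":0,"tz":0,"yaw":-1},{"jaw":0,"tx":0,"ty":0,"tz":0,"yaw":-1}]'
python3 - <<'E'
from h import *
print(toolR().round(3),arm.observe()['joint_positions']); go([.695,-.155,.29])
E
```

```text
clock: 10.1
ee_pos: [0.5338, -0.1517, 0.2868]
tcp_rot: [0.009, -0.707, 0.009, 0.707]
force: [-0.7, 0.3, 0.4]
grip_width: 0.0006
clock: 10.6
ee_pos: [0.5338, -0.1519, 0.2869]
tcp_rot: [0.172, 0.686, 0.173, -0.686]
force: [-0.4, 0.3, 0.3]
grip_width: 0.0003
clock: 11.1
ee_pos: [0.5338, -0.152, 0.287]
tcp_rot: [0.343, 0.618, 0.343, -0.618]
force: [-0.3, 0.4, -0.3]
grip_width: 0.0003
clock: 11.6
ee_pos: [0.5338, -0.152, 0.2869]
tcp_rot: [0.491, 0.509, 0.491, -0.509]
force: [0.9, 0.2, 0.3]
grip_width: 0.0005
[[-0.     0.999 -0.036]
 [ 0.    -0.036 -0.999]
 [-1.    -0.    -0.   ]] [ 0.46980096  0.19958671 -0.3558536   1.78323944  0.07485424  1.17204271
  0.05525929]
units tx,ty,tz [-0.012  0.645 -0.011]
```

```bash
python3 -m crank '[{"jaw":0,"tx":0,"ty":0.15,"tz":0,"yaw":-0.2},{"jaw":0,"tx":0,"ty":0.3,"tz":0,"yaw":-0.4},{"jaw":0,"tx":0,"ty":0.45,"tz":0,"yaw":-0.4},{"jaw":0,"tx":0,"ty":0.6,"tz":0,"yaw":-0.4},{"jaw":0,"tx":0,"ty":0.645,"tz":-0.01,"yaw":-0.4}]'
python3 - <<'E'
from h import *
import cv2
s=arm.observe()
p,d=cams.camera('wrist'); cv2.imwrite('pics/w5.png',p); np.save('pics/w5.npy',d)
p,d=cams.camera('top'); cv2.imwrite('pics/t3c.png',cv2.resize(p[85:285,255:455],None,fx=3,fy=3,interpolation=cv2.INTER_CUBIC))
print(toolR().round(3),arm.observe()['ee_pos'])
R=toolR(s);T=cams.camera_model('wrist')['tool_from_camera'];m=cams.camera_model('wrist');d=np.load('pics/w5.npy')
f=200/np.tan(np.radians(m['vfov'])/2); v,u=np.mgrid[:400,:640]
P=np.stack([(u-m['cx'])/f,-(v-m['cy'])/f,-np.ones_like(d)],-1)*d[...,None]
W=(P@T[:3,:3].T+T[:3,3])@R.T+s['ee_pos']
k=(d>0)&(abs(W[...,2]-.2335)<.005)&(W[...,0]>.59)&(W[...,0]<.72)&(abs(W[...,1]+.11)<.045)
q=W[k];print(len(q),q.min(0),q.max(0)); h=q[q[:,0]>.65]; 
if len(h)>5: print(np.polyfit(h[:,0],h[:,1],1))
hb=q[(q[:,0]<.637)]; 
if len(hb):print('hub',hb.min(0),hb.max(0))
E
```

```text
clock: 12.1
ee_pos: [0.6975, -0.1545, 0.2856]
tcp_rot: [0.54, 0.456, 0.541, -0.456]
force: [-0.7, 1.0, -0.9]
grip_width: 0.0007
[[-0.001  0.985  0.171]
 [ 0.001  0.171 -0.985]
 [-1.    -0.001 -0.001]] [ 0.69598821 -0.15371157  0.28578049]
1684 [ 0.61650384 -0.12595575  0.22854775] [ 0.69919992 -0.0986054   0.23671819]
[ 0.15961486 -0.21480784]
hub [ 0.61650384 -0.12595575  0.22864737] [ 0.63694725 -0.10500329  0.23671819]
```

View pics/w5.png

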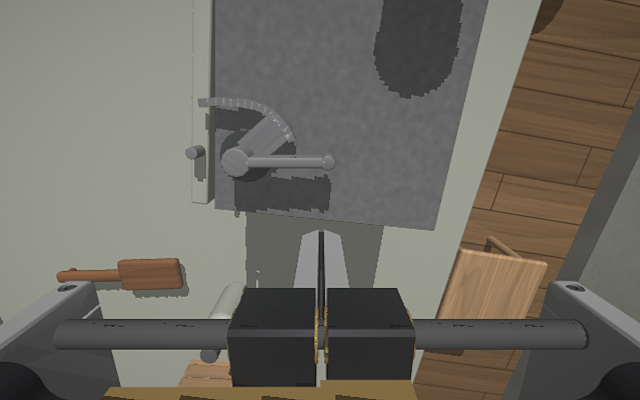

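View pics/t3c.png

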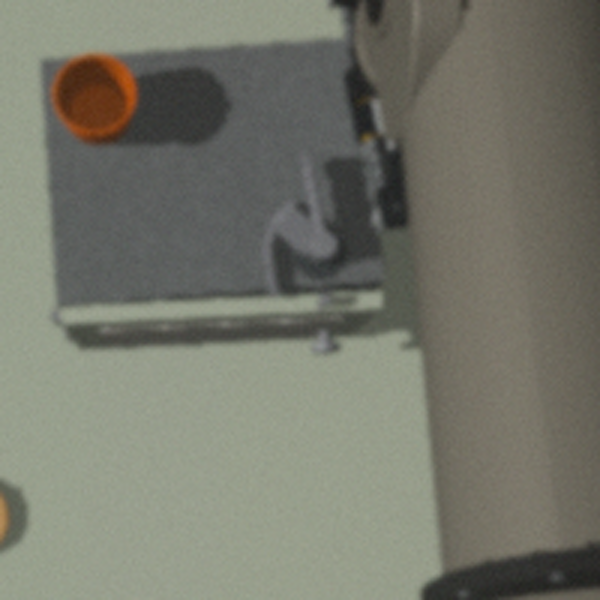

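The door is on the buffer and the lever handle lies along y = 0.16x - 0.215, so the pivot is at about (0.627, -0.1155). The fingers are on the clear side at a radius of 62 mm. Now I'll descend.

```bash
python3 -m crank '[{"jaw":0,"tx":0.1,"ty":0,"tz":0,"yaw":0},{"jaw":0,"tx":0.18,"ty":0,"tz":0,"yaw":0},{"jaw":0,"tx":0.22,"ty":0,"tz":-0.02,"yaw":0},{"jaw":0,"tx":0.22,"ty":0,"tz":-0.05,"yaw":0},{"jaw":0,"tx":0.22,"ty":0,"tz":-0.08,"yaw":0}]'
python3 -m crank '[{"jaw":0,"tx":0,"ty":0,"tz":-0.01,"yaw":0},{"jaw":0,"tx":0,"ty":0,"tz":-0.02,"yaw":0},{"jaw":0,"tx":0,"ty":0,"tz":-0.03,"yaw":0},{"jaw":0,"tx":0,"ty":0,"tz":-0.03,"yaw":0},{"jaw":0,"tx":0,"ty":0,"tz":-0.03,"yaw":0}]'
python3 - <<'E'
from h import *
import cv2
p,d=cams.camera('wrist'); cv2.imwrite('pics/w6.png',p)
E
```

```text
clock: 12.7
ee_pos: [0.6914, -0.1342, 0.2331]
tcp_rot: [0.542, 0.454, 0.542, -0.454]
force: [0.3, 1.0, 0.4]
grip_width: 0.0004
clock: 13.2
ee_pos: [0.6903, -0.1278, 0.2321]
tcp_rot: [0.542, 0.454, 0.542, -0.454]
force: [0.7, 0.7, 0.7]
grip_width: 0.0003
```

View pics/w6.png

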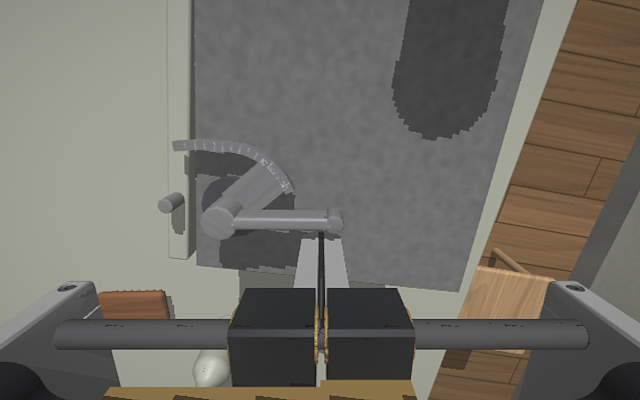

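```bash
python3 -m crank '[{"jaw":0,"tx":0,"ty":0,"tz":-0.006,"yaw":0},{"jaw":0,"tx":0,"ty":0,"tz":-0.012,"yaw":0},{"jaw":0,"tx":0,"ty":0,"tz":-0.018,"yaw":0},{"jaw":0,"tx":0,"ty":0,"tz":-0.024,"yaw":0},{"jaw":0,"tx":0,"ty":0,"tz":-0.024,"yaw":0}]'
python3 -m crank '[{"jaw":0,"tx":0,"ty":0,"tz":-0.004,"yaw":0},{"jaw":0,"tx":0,"ty":0,"tz":-0.008,"yaw":0},{"jaw":0,"tx":0,"ty":0,"tz":-0.008,"yaw":0},{"jaw":0,"tx":0,"ty":0,"tz":-0.008,"yaw":0},{"jaw":0,"tx":0,"ty":0,"tz":-0.008,"yaw":0}]'
```

```text
clock: 13.75
ee_pos: [0.6893, -0.1223, 0.232]
tcp_rot: [0.543, 0.454, 0.542, -0.454]
force: [1.8, -3.2, 0.1]
grip_width: 0.0004
clock: 14.25
ee_pos: [0.6891, -0.1213, 0.2321]
tcp_rot: [0.543, 0.454, 0.542, -0.454]
force: [3.5, -7.8, -0.8]
grip_width: 0.0005
```

```bash
python3 -m crank '[{"jaw":0,"tx":0,"ty":0,"tz":-0.004,"yaw":0},{"jaw":0,"tx":0,"ty":0,"tz":-0.008,"yaw":0},{"jaw":0,"tx":0,"ty":0,"tz":-0.008,"yaw":0},{"jaw":0,"tx":0,"ty":0,"tz":-0.008,"yaw":0},{"jaw":0,"tx":0,"ty":0,"tz":-0.008,"yaw":0}]'
```

```text
clock: 14.75
ee_pos: [0.6889, -0.1192, 0.2321]
tcp_rot: [0.543, 0.454, 0.541, -0.454]
force: [3.6, -7.2, -1.6]
grip_width: 0.0002
```

In contact, with the lever turning at about 8 N. Now I'll follow the arc, yawing with the lever.

```bash
python3 -m crank '[{"jaw":0,"tx":0,"ty":0.001,"tz":-0.006,"yaw":-0.05},{"jaw":0,"tx":0,"ty":0.002,"tz":-0.012,"yaw":-0.09},{"jaw":0,"tx":0,"ty":0.004,"tz":-0.018,"yaw":-0.14},{"jaw":0,"tx":0,"ty":0.005,"tz":-0.024,"yaw":-0.18},{"jaw":0,"tx":0,"ty":0.006,"tz":-0.03,"yaw":-0.23}]'
python3 -m crank '[{"jaw":0,"tx":0,"ty":0.001,"tz":-0.006,"yaw":-0.05},{"jaw":0,"tx":0,"ty":0.002,"tz":-0.012,"yaw":-0.09},{"jaw":0,"tx":0,"ty":0.004,"tz":-0.018,"yaw":-0.14},{"jaw":0,"tx":0,"ty":0.005,"tz":-0.024,"yaw":-0.18},{"jaw":0,"tx":0,"ty":0.006,"tz":-0.03,"yaw":-0.23}]'
cat >>h.py <<'E'
def lev():
    s=arm.observe(); R=toolR(s); d=s['ee_pos'][:2]-np.array([.627,-.1155]); u=R[:2,1]; n=-R[:2,2]
    print('tool ang',np.arctan2(u[1],u[0]).round(3),'r',(d@u).round(4),'off',(d@n).round(4),'Fn',(s['force'][:2]@n).round(1),'Ft',(s['force'][:2]@u).round(1),'pos',s['ee_pos'].round(4))
E
python3 -c "
from h import *
lev()"
```

```text
clock: 15.25
ee_pos: [0.6888, -0.1118, 0.232]
tcp_rot: [0.569, 0.42, 0.568, -0.421]
force: [2.4, -8.3, -1.6]
grip_width: 0.0006
clock: 15.75
ee_pos: [0.6878, -0.1044, 0.232]
tcp_rot: [0.593, 0.385, 0.592, -0.386]
force: [0.9, -8.5, -0.4]
grip_width: 0.0002
tool ang 0.418 r 0.0601 off -0.0145 Fn -8.2 Ft -2.6 pos [ 0.6878 -0.1044  0.232 ]
```

```bash
python3 -m crank '[{"jaw":0,"tx":0,"ty":0.002,"tz":-0.006,"yaw":-0.05},{"jaw":0,"tx":0,"ty":0.003,"tz":-0.012,"yaw":-0.09},{"jaw":0,"tx":0,"ty":0.005,"tz":-0.018,"yaw":-0.14},{"jaw":0,"tx":0,"ty":0.007,"tz":-0.024,"yaw":-0.18},{"jaw":0,"tx":0,"ty":0.008,"tz":-0.03,"yaw":-0.23}]'
python3 -m crank '[{"jaw":0,"tx":0,"ty":0.001,"tz":-0.006,"yaw":-0.05},{"jaw":0,"tx":0,"ty":0.003,"tz":-0.012,"yaw":-0.09},{"jaw":0,"tx":0,"ty":0.004,"tz":-0.018,"yaw":-0.14},{"jaw":0,"tx":0,"ty":0.006,"tz":-0.024,"yaw":-0.18},{"jaw":0,"tx":0,"ty":0.007,"tz":-0.03,"yaw":-0.23}]'
python3 -c "
from h import *
import cv2
lev()
p,d=cams.camera('wrist'); cv2.imwrite('pics/w7.png',p)"
```

```text
clock: 16.25
ee_pos: [0.6863, -0.0971, 0.2319]
tcp_rot: [0.615, 0.348, 0.615, -0.35]
force: [-0.2, -10.7, 0.8]
grip_width: 0.0005
clock: 16.75
ee_pos: [0.6841, -0.0897, 0.2319]
tcp_rot: [0.635, 0.311, 0.635, -0.312]
force: [0.2, -9.5, -0.9]
grip_width: 0.0003
tool ang 0.658 r 0.0609 off -0.0146 Fn -7.7 Ft -5.7 pos [ 0.6841 -0.0897  0.2319]
```

View pics/w7.png

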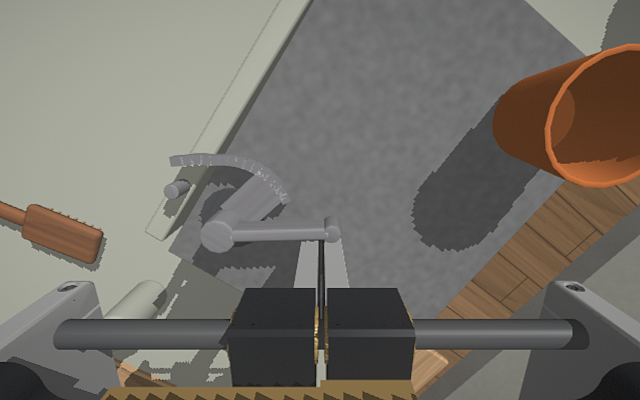

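```bash
python3 -m crank '[{"jaw":0,"tx":0,"ty":0.001,"tz":-0.006,"yaw":-0.05},{"jaw":0,"tx":0,"ty":0.002,"tz":-0.012,"yaw":-0.09},{"jaw":0,"tx":0,"ty":0.004,"tz":-0.018,"yaw":-0.14},{"jaw":0,"tx":0,"ty":0.005,"tz":-0.024,"yaw":-0.18},{"jaw":0,"tx":0,"ty":0.006,"tz":-0.03,"yaw":-0.23}]'
python3 -m crank '[{"jaw":0,"tx":0,"ty":0.001,"tz":-0.006,"yaw":-0.05},{"jaw":0,"tx":0,"ty":0.002,"tz":-0.012,"yaw":-0.09},{"jaw":0,"tx":0,"ty":0.004,"tz":-0.018,"yaw":-0.14},{"jaw":0,"tx":0,"ty":0.005,"tz":-0.024,"yaw":-0.18},{"jaw":0,"tx":0,"ty":0.006,"tz":-0.03,"yaw":-0.23}]'
python3 -c "
from h import *
lev()"
```

```text
clock: 17.3
ee_pos: [0.6808, -0.0829, 0.2319]
tcp_rot: [0.653, 0.272, 0.652, -0.274]
force: [0.7, -10.3, -0.7]
grip_width: 0.0006
clock: 17.8
ee_pos: [0.6768, -0.0764, 0.232]
tcp_rot: [0.668, 0.232, 0.667, -0.234]
force: [3.9, -8.8, -0.7]
grip_width: 0.0003
tool ang 0.899 r 0.0616 off -0.0147 Fn -8.5 Ft -4.4 pos [ 0.6768 -0.0764  0.232 ]
```

```bash
python3 -m crank '[{"jaw":0,"tx":0,"ty":0.001,"tz":-0.006,"yaw":-0.05},{"jaw":0,"tx":0,"ty":0.002,"tz":-0.012,"yaw":-0.09},{"jaw":0,"tx":0,"ty":0.004,"tz":-0.018,"yaw":-0.14},{"jaw":0,"tx":0,"ty":0.005,"tz":-0.024,"yaw":-0.18},{"jaw":0,"tx":0,"ty":0.006,"tz":-0.03,"yaw":-0.23}]'
python3 -c "
from h import *
lev()
import cv2
p,d=cams.camera('wrist'); cv2.imwrite('pics/w8.png',p)"
```

```text
clock: 18.3
ee_pos: [0.6721, -0.0705, 0.232]
tcp_rot: [0.681, 0.192, 0.68, -0.193]
force: [2.5, -9.2, -1.8]
grip_width: 0.0009
tool ang 1.02 r 0.062 off -0.0148 Fn -6.9 Ft -6.5 pos [ 0.6721 -0.0705  0.232 ]
```

View pics/w8.png

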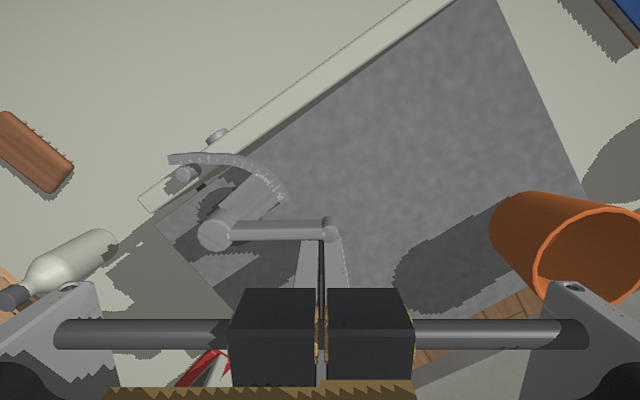

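The crescent has caught the pin: the pin, at (185,172), sits inside it. Continuing more slowly.

```bash
python3 -m crank '[{"jaw":0,"tx":0,"ty":0.001,"tz":-0.006,"yaw":-0.05},{"jaw":0,"tx":0,"ty":0.002,"tz":-0.012,"yaw":-0.09},{"jaw":0,"tx":0,"ty":0.003,"tz":-0.018,"yaw":-0.14},{"jaw":0,"tx":0,"ty":0.004,"tz":-0.024,"yaw":-0.18},{"jaw":0,"tx":0,"ty":0.005,"tz":-0.03,"yaw":-0.23}]'
python3 -c "
from h import *
lev()"
```

```text
clock: 18.85
ee_pos: [0.6665, -0.0653, 0.2321]
tcp_rot: [0.691, 0.15, 0.69, -0.152]
force: [4.7, -8.7, -0.9]
grip_width: 0.0002
tool ang 1.14 r 0.0621 off -0.015 Fn -7.9 Ft -6.0 pos [ 0.6665 -0.0653  0.2321]
```

```bash
python3 -m crank '[{"jaw":0,"tx":0,"ty":0.001,"tz":-0.006,"yaw":-0.05},{"jaw":0,"tx":0,"ty":0.002,"tz":-0.012,"yaw":-0.09},{"jaw":0,"tx":0,"ty":0.003,"tz":-0.018,"yaw":-0.14},{"jaw":0,"tx":0,"ty":0.004,"tz":-0.024,"yaw":-0.18},{"jaw":0,"tx":0,"ty":0.005,"tz":-0.03,"yaw":-0.23}]'
python3 -c "
from h import *
lev()"
```

```text
clock: 19.35
ee_pos: [0.6605, -0.0612, 0.2322]
tcp_rot: [0.699, 0.109, 0.698, -0.11]
force: [6.4, -9.5, -1.8]
grip_width: 0.0006
tool ang 1.261 r 0.0619 off -0.0153 Fn -9.0 Ft -7.1 pos [ 0.6605 -0.0612  0.2322]
```

```bash
python3 -m crank '[{"jaw":0,"tx":0,"ty":0.001,"tz":-0.005,"yaw":-0.04},{"jaw":0,"tx":0,"ty":0.002,"tz":-0.01,"yaw":-0.08},{"jaw":0,"tx":0,"ty":0.002,"tz":-0.015,"yaw":-0.12},{"jaw":0,"tx":0,"ty":0.003,"tz":-0.02,"yaw":-0.15},{"jaw":0,"tx":0,"ty":0.003,"tz":-0.02,"yaw":-0.15}]'
python3 -c "
from h import *
lev()"
```

```text
clock: 19.85
ee_pos: [0.6561, -0.0587, 0.2322]
tcp_rot: [0.703, 0.081, 0.702, -0.082]
force: [7.6, -7.3, -2.2]
grip_width: 0.0005
tool ang 1.339 r 0.062 off -0.0153 Fn -9.0 Ft -5.3 pos [ 0.6561 -0.0587  0.2322]
```

```bash
python3 -m crank '[{"jaw":0,"tx":0,"ty":0,"tz":-0.005,"yaw":-0.04},{"jaw":0,"tx":0,"ty":0,"tz":-0.01,"yaw":-0.08},{"jaw":0,"tx":0,"ty":0,"tz":-0.015,"yaw":-0.12},{"jaw":0,"tx":0,"ty":0.001,"tz":-0.02,"yaw":-0.15},{"jaw":0,"tx":0,"ty":0.001,"tz":-0.02,"yaw":-0.15}]'
python3 -c "
from h import *
lev()"
```

```text
clock: 20.35
ee_pos: [0.6516, -0.0567, 0.2323]
tcp_rot: [0.706, 0.054, 0.704, -0.054]
force: [9.8, -6.3, -3.4]
grip_width: 0.0003
tool ang 1.418 r 0.0619 off -0.0154 Fn -10.6 Ft -4.7 pos [ 0.6516 -0.0567  0.2323]
```

```bash
python3 -m crank '[{"jaw":0,"tx":0,"ty":0,"tz":-0.005,"yaw":-0.04},{"jaw":0,"tx":0,"ty":0,"tz":-0.01,"yaw":-0.08},{"jaw":0,"tx":0,"ty":0.001,"tz":-0.015,"yaw":-0.12},{"jaw":0,"tx":0,"ty":0.001,"tz":-0.02,"yaw":-0.15},{"jaw":0,"tx":0,"ty":0.001,"tz":-0.02,"yaw":-0.15}]'
python3 -c "
from h import *
lev()
import cv2
p,d=cams.camera('wrist'); cv2.imwrite('pics/w9.png',p)"
```

```text
clock: 20.85
ee_pos: [0.6467, -0.055, 0.2323]
tcp_rot: [0.708, 0.026, 0.706, -0.026]
force: [10.0, -3.0, -3.8]
grip_width: 0.0003
tool ang 1.497 r 0.0618 off -0.0152 Fn -10.2 Ft -2.2 pos [ 0.6467 -0.055   0.2323]
```

View pics/w9.png

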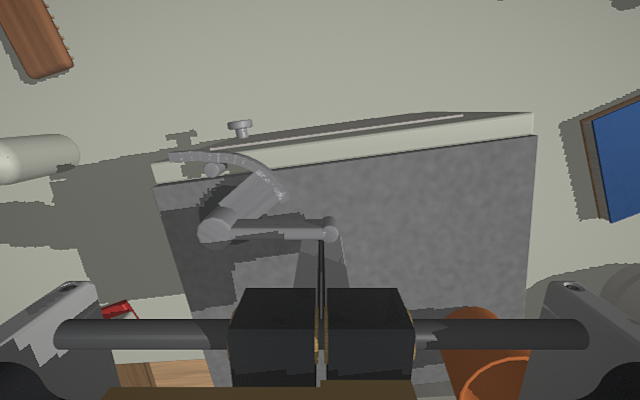

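The door is being drawn in, and the lever has about 0.13 rad to go. I'll take small steps.

```bash
python3 -m crank '[{"jaw":0,"tx":0,"ty":0,"tz":-0.004,"yaw":-0.03},{"jaw":0,"tx":0,"ty":0,"tz":-0.008,"yaw":-0.06},{"jaw":0,"tx":0,"ty":0.001,"tz":-0.012,"yaw":-0.1},{"jaw":0,"tx":0,"ty":0.001,"tz":-0.012,"yaw":-0.1},{"jaw":0,"tx":0,"ty":0.001,"tz":-0.012,"yaw":-0.1}]'
python3 -c "
from h import *
lev()"
```

```text
clock: 21.4
ee_pos: [0.6438, -0.0541, 0.2323]
tcp_rot: [0.708, 0.008, 0.706, -0.007]
force: [10.1, -0.3, -4.3]
grip_width: 0.0004
tool ang 1.549 r 0.0617 off -0.0155 Fn -10.1 Ft -0.1 pos [ 0.6438 -0.0541  0.2323]
```

```bash
python3 -m crank '[{"jaw":0,"tx":0,"ty":0,"tz":-0.003,"yaw":-0.02},{"jaw":0,"tx":0,"ty":0,"tz":-0.006,"yaw":-0.04},{"jaw":0,"tx":0,"ty":0,"tz":-0.008,"yaw":-0.06},{"jaw":0,"tx":0,"ty":0,"tz":-0.008,"yaw":-0.06},{"jaw":0,"tx":0,"ty":0,"tz":-0.008,"yaw":-0.06}]'
python3 -c "
from h import *
lev()"
```

```text
clock: 21.9
ee_pos: [0.6418, -0.0537, 0.2323]
tcp_rot: [0.708, -0.003, 0.706, 0.004]
force: [10.9, 0.3, -5.3]
grip_width: 0.0006
tool ang 1.581 r 0.0617 off -0.0155 Fn -10.9 Ft 0.2 pos [ 0.6418 -0.0537  0.2323]
```

```bash
python3 -m crank '[{"jaw":0,"tx":0,"ty":0,"tz":-0.002,"yaw":-0.02},{"jaw":0,"tx":0,"ty":0,"tz":-0.004,"yaw":-0.03},{"jaw":0,"tx":0,"ty":0,"tz":-0.004,"yaw":-0.03},{"jaw":0,"tx":0,"ty":0,"tz":-0.004,"yaw":-0.03},{"jaw":0,"tx":0,"ty":0,"tz":-0.004,"yaw":-0.03}]'
python3 -c "
from h import *
lev()"
```

```text
clock: 22.4
ee_pos: [0.6409, -0.0535, 0.2324]
tcp_rot: [0.708, -0.009, 0.706, 0.01]
force: [10.4, 0.9, -5.0]
grip_width: 0.0
tool ang 1.597 r 0.0616 off -0.0155 Fn -10.4 Ft 0.7 pos [ 0.6409 -0.0535  0.2324]
```

```bash
python3 -m crank '[{"jaw":0,"tx":0,"ty":0,"tz":-0.002,"yaw":-0.02},{"jaw":0,"tx":0,"ty":0,"tz":-0.004,"yaw":-0.03},{"jaw":0,"tx":0,"ty":0,"tz":-0.004,"yaw":-0.03},{"jaw":0,"tx":0,"ty":0,"tz":-0.004,"yaw":-0.03},{"jaw":0,"tx":0,"ty":0,"tz":-0.004,"yaw":-0.03}]'
python3 -c "
from h import *
lev()"
```

```text
clock: 22.9
ee_pos: [0.6399, -0.0533, 0.2324]
tcp_rot: [0.708, -0.014, 0.706, 0.015]
force: [10.9, 1.4, -5.7]
grip_width: 0.0004
tool ang 1.613 r 0.0616 off -0.0155 Fn -10.9 Ft 0.9 pos [ 0.6399 -0.0533  0.2324]
```

```bash
python3 -m crank '[{"jaw":0,"tx":0,"ty":0,"tz":-0.002,"yaw":-0.02},{"jaw":0,"tx":0,"ty":0,"tz":-0.004,"yaw":-0.03},{"jaw":0,"tx":0,"ty":0,"tz":-0.004,"yaw":-0.03},{"jaw":0,"tx":0,"ty":0,"tz":-0.004,"yaw":-0.03},{"jaw":0,"tx":0,"ty":0,"tz":-0.004,"yaw":-0.03}]'
python3 -c "
from h import *
lev()"
```

```text
clock: 23.4
ee_pos: [0.6389, -0.0531, 0.2324]
tcp_rot: [0.708, -0.02, 0.706, 0.021]
force: [10.0, 2.1, -5.9]
grip_width: 0.0006
tool ang 1.629 r 0.0616 off -0.0155 Fn -10.1 Ft 1.5 pos [ 0.6389 -0.0531  0.2324]
```

No stop felt yet, so I'll continue in 1 mm steps.

```bash
python3 -m crank '[{"jaw":0,"tx":0,"ty":0,"tz":-0.002,"yaw":-0.02},{"jaw":0,"tx":0,"ty":0,"tz":-0.004,"yaw":-0.03},{"jaw":0,"tx":0,"ty":0,"tz":-0.004,"yaw":-0.03},{"jaw":0,"tx":0,"ty":0,"tz":-0.004,"yaw":-0.03},{"jaw":0,"tx":0,"ty":0,"tz":-0.004,"yaw":-0.03}]'
python3 -c "
from h import *
lev()"
```

```text
clock: 23.9
ee_pos: [0.6381, -0.053, 0.2324]
tcp_rot: [0.708, -0.025, 0.705, 0.027]
force: [11.4, 3.5, -5.9]
grip_width: 0.0006
tool ang 1.644 r 0.0616 off -0.0157 Fn -11.7 Ft 2.7 pos [ 0.6381 -0.053   0.2324]
```

```bash
python3 -m crank '[{"jaw":0,"tx":0,"ty":0,"tz":-0.002,"yaw":0},{"jaw":0,"tx":0,"ty":0,"tz":-0.003,"yaw":0},{"jaw":0,"tx":0,"ty":0,"tz":-0.003,"yaw":0},{"jaw":0,"tx":0,"ty":0,"tz":-0.003,"yaw":0},{"jaw":0,"tx":0,"ty":0,"tz":-0.003,"yaw":0}]'
python3 -c "
from h import *
lev()"
```

```text
clock: 24.4
ee_pos: [0.6379, -0.0529, 0.2326]
tcp_rot: [0.708, -0.025, 0.705, 0.027]
force: [16.0, 4.1, -7.6]
grip_width: 0.0006
tool ang 1.644 r 0.0616 off -0.0155 Fn -16.2 Ft 2.9 pos [ 0.6379 -0.0529  0.2326]
```

The stop is felt: force climbed from 11.7 to 16 N with only 0.2 mm of motion. Easing off straight back, then up.

```bash
python3 -m crank '[{"jaw":0,"tx":0,"ty":0,"tz":0.01,"yaw":0},{"jaw":0,"tx":0,"ty":0,"tz":0.04,"yaw":0},{"jaw":0,"tx":0,"ty":0,"tz":0.08,"yaw":0},{"jaw":0,"tx":-0.08,"ty":0,"tz":0.08,"yaw":0},{"jaw":0,"tx":-0.25,"ty":0,"tz":0.08,"yaw":0}]'
python3 -m crank '[{"jaw":0,"tx":-0.15,"ty":0,"tz":0,"yaw":0},{"jaw":0,"tx":-0.3,"ty":0,"tz":0,"yaw":0},{"jaw":0,"tx":-0.3,"ty":0,"tz":0.1,"yaw":0},{"jaw":0,"tx":-0.3,"ty":0,"tz":0.15,"yaw":0},{"jaw":0,"tx":-0.3,"ty":0,"tz":0.15,"yaw":0}]'
python3 - <<'E'
from h import *
import cv2
s=arm.observe();print(s['force'],s['ee_pos'])
p,d=cams.camera('wrist'); cv2.imwrite('pics/w10.png',p)
m=cams.camera_model('wrist');T=m['tool_from_camera'];R=toolR(s)
f=200/np.tan(np.radians(m['vfov'])/2); v,u=np.mgrid[:400,:640]
P=np.stack([(u-m['cx'])/f,-(v-m['cy'])/f,-np.ones_like(d)],-1)*d[...,None]
W=(P@T[:3,:3].T+T[:3,3])@R.T+s['ee_pos']; np.save('pics/W10.npy',W)
k=(d>0)&(abs(W[...,2]-.2335)<.005)&(abs(W[...,0]-.627)<.03)&(W[...,1]>-.095)&(W[...,1]<-.055)
q=W[k];print(len(q)); 
if len(q)>20:
    c=np.polyfit(q[:,1],q[:,0],1);print('handle angle world',np.pi/2-np.arctan(c[0]))
    y=q[:,1]
p,d=cams.camera('side'); cv2.imwrite('pics/s10.png',p);cv2.imwrite("pics/s10c.png",cv2.resize(p[120:270,245:405],None,fx=4,fy=4,interpolation=cv2.INTER_CUBIC))
p,d=cams.camera('top'); cv2.imwrite('pics/t10.png',p);cv2.imwrite("pics/t10c.png",cv2.resize(p[85:235,255:455],None,fx=4,fy=4,interpolation=cv2.INTER_CUBIC))
E
```

```text
clock: 24.9
ee_pos: [0.6549, -0.053, 0.292]
tcp_rot: [0.705, -0.025, 0.709, 0.026]
force: [1.4, -1.4, -0.0]
grip_width: 0.0005
clock: 25.4
ee_pos: [0.6944, -0.0498, 0.3687]
tcp_rot: [0.706, -0.025, 0.707, 0.026]
force: [-1.1, 0.2, -0.2]
grip_width: 0.0005
[-1.13086211  0.17718517 -0.24384394] [ 0.69437404 -0.04976735  0.36874238]
329
handle angle world 1.6383258639368665
```

View pics/w10.png

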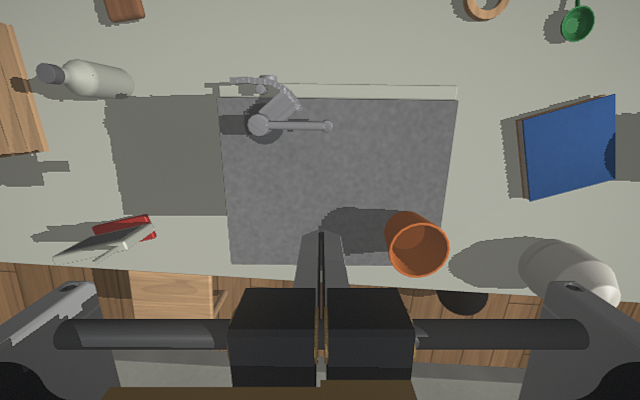

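View pics/s10.png

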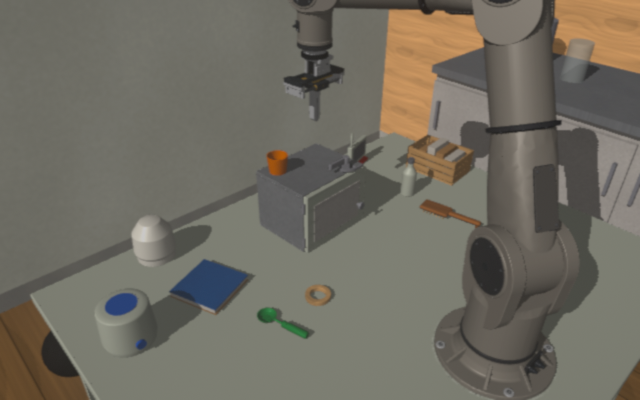

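View pics/t10c.png

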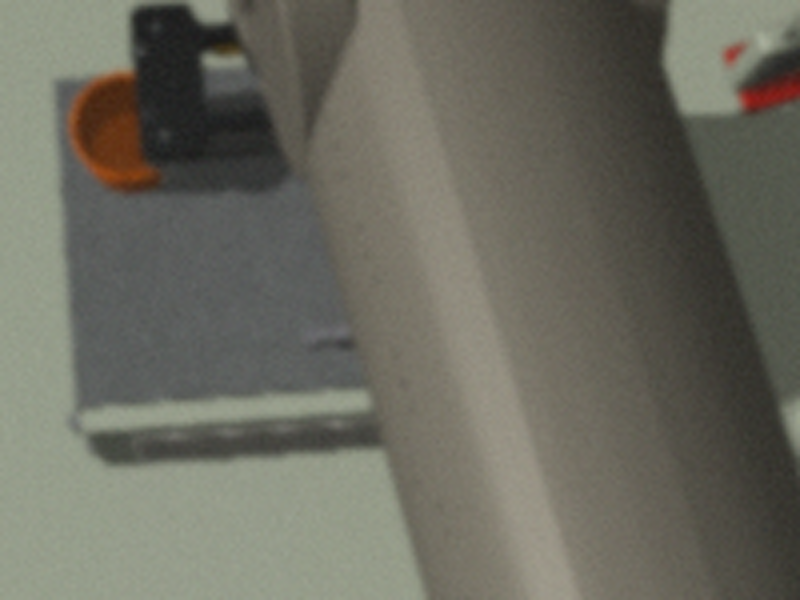

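The lever is parallel to the front and the door looks flush. I'll check the handle angle against the cabinet's edges.

```bash
python3 - <<'E'
import numpy as np,cv2
W=np.load('pics/W10.npy'); img=cv2.imread('pics/w10.png').astype(int)
# front seam & door outline: per column (230..450), find rows
b=img.sum(2)
cabs=[];door=[]
for c in range(310,455,4):
    col=b[75:125,c]; g=np.diff(col)
    r1=75+np.argmax(g[:15]); seam=75+np.argmin(g)  # bright->dark at seam
    k=W[seam+3,c]; cabs.append(k[:2]); 
    z=[W[r,c] for r in range(80,seam) if abs(W[r,c,2]-.198)<.005]
    if z: z=np.array(z); door.append([z[:,0].min(),z[np.argmin(z[:,0]),1]])
cabs=np.array(cabs);door=np.array(door)
def fit(q):
    c=np.polyfit(q[:,1],q[:,0],1); e=abs(q[:,0]-np.polyval(c,q[:,1])); q=q[e<=np.percentile(e,80)]
    return np.polyfit(q[:,1],q[:,0],1)
print('seam slope->yaw',-np.arctan(fit(cabs)[0]),'door front slope',-np.arctan(fit(door)[0]) if len(door) else None)
a,d=fit(cabs),fit(door)
for y in(.05,-.1): print(np.polyval(a,y)-np.polyval(d,y))
# right and left sides of top
t=(abs(W[...,2]-.2)<.004)&(W[...,0]>.62)&(W[...,0]<.78)
L=[];Rr=[]
for r in range(130,230,4):
    cs=np.where(t[r])[0]
    if len(cs)>50: L.append(W[r,cs[0]][:2]);Rr.append(W[r,cs[-1]][:2])
for q in(L,Rr):
    q=np.array(q);c=np.polyfit(q[:,0],q[:,1],1);print('side yaw',np.arctan(c[0]),np.std(q[:,1]-np.polyval(c,q[:,0])))
crop=img[60:150,210:470].astype(np.uint8);cv2.imwrite('pics/w10c.png',cv2.resize(crop,None,fx=3,fy=3,interpolation=cv2.INTER_CUBIC))
E
```

```text
seam slope->yaw 0.05988274810741453 door front slope 0.058220930873362664
0.016254279726663268
0.0165044236380667
side yaw 0.06403132540322562 0.0003422211866496846
side yaw 0.10765800288810419 0.004335213311640401
```

View pics/w10c.png

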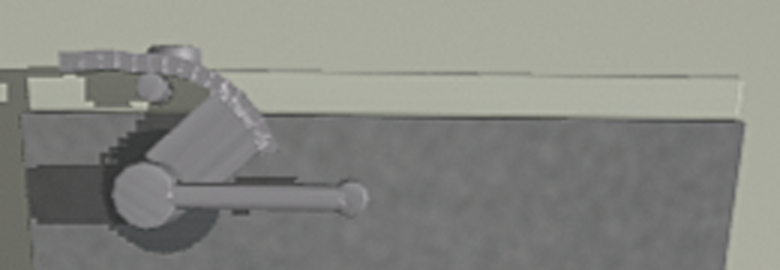

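```bash
python3 -c "
from station import arm
print(arm.observe()['clock'],arm.job_done())"
```

```text
the job is handed in; nothing more can be done
25.55 None
```

The cabinet is shut and locked, and the job was handed in at 25.55 s.

- **Door:** I pushed it with closed fingers near its free edge until the buffer pushed back at about 4 N, then let go.
- **Lever:** I pushed the handle at a radius of about 62 mm through its quarter turn at 8–11 N. At the stop the force along the push rose to about 16 N (18 N in total) with almost no motion. I eased off at once and moved clear.
- **Last checks:**
  - The handle is at 1.638 rad in the world frame. With the cabinet yawed by about 0.06 rad, that puts the lever at about 1.576 rad, which is its stop (1.571) within measurement error.
  - The door's front face is parallel to the cabinet front within 0.002 rad, and the crescent is around the pin.
  - The gripper was clear of everything at about 0.37 m height. The other things look where they were in the pictures; I did not measure them.
- **Disagreements:** One of two yaw estimates from the cabinet's sides (0.108 rad) disagreed with the rest. Its points were badly scattered, so I left it out.

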